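Open the tight jar in its holder

ROBOT

A 6-joint arm with a two-finger parallel gripper is mounted at the origin on a cart in front of the work surface, level with it; the furniture and walls round the work are solid. World frame = base frame: x ahead of the robot, y to its left, z up, the work surface at z = 0. Lengths are in m, angles in rad, forces in N, time in s.
With the tool pointing down it reaches from about 0.375 to 0.9 m from the base axis. Payload 3.1 kg.
Tool frame: the origin (TCP) lies midway between the tips of the shut fingers; the grasp point (between the pads) lies 19 mm behind it; z points along the fingers, y is the line along which they close (so a half turn about z gives the same grasp; the last joint's range is limited). The gripper opens to 85 mm and grips with 20 to 120 N. Pads are 22 mm wide; open, the fingers measure 114 mm over their backs; the gripper's body (76 mm by 85 mm) begins 54 mm behind the grasp point. The pads swing forward as they close: fully open they stand 13 mm farther back than shut.
Start: joints at [-1.444, 0.527, 1.433, -0, 1.181, -0.178], TCP at [0.188, -0.596, 0.231] pointing down, gripper open.
Joint ranges: [-3.08, 3.08], [-0.75, 2.2], [0.22, 2.44], [-1.43, 4.57], [0, 2.65], [-2.85, 2.85]. Speed limits (rad/s): [2.79, 2.79, 3.14, 3.14, 3.14, 3.14].

INTERFACE

Orientations are given as a rotation vector (axis times angle).
In Python, from workcell import bot gives the robot as it stands.
- The arm moves only by the tool drive_tool, never from a script. Its argument "moves" is a list that holds one entry, the list of rows, each a list of 5 numbers: the finger opening in m, from 0 to 0.0854, then the shift along the tool's x, y, z in m, then the turn about the tool's z in rad. In form: [[[hand, x, y, z, roll], ...]]. A call has 1 to 10 rows; each row shifts and turns the commanded pose from where the row before left it, along the tool's axes as they then stand; what a row does not reach is not made up. A row lasts 1/12 s, in which the tool goes at most 41.7 mm and 7.16 degrees, less where a joint would pass 70% of its speed; a pose out of reach is approached as far as the arm can. A call with a gripper value outside its range is refused whole. The fingers move at their own pace and stop on an object; "newtons" is the grip in N (left out, the last holds). Time passes only in rows, so rows that do not move let the fingers close. It gives the time, the measured TCP pose, the force, the opening and the grip force at its end, in the units of the state.
- bot.sense(): the state, without advancing time (a new reading comes with each control period).
- bot.capture(name): name is "scene" or "top" or "wrist"; returns a dict with "image" (400x640x3 uint8, red, green, blue), "fov_y" (degrees; the focal length in pixels is half the picture's height over the tangent of half this angle, whatever the lens; pixels are square), "cx", "cy" (the principal point, pixels), "k1" (the pictures are not rectified: a ray, as slopes to the right and down, at radius r is drawn at 1 + k1 r^2 times it, then the intrinsics apply), "R" (3x3) and "t" (3): a world point X has camera coordinates R X + t; the wrist camera has in their place "hand_eye" (4x4, takes a point from camera to tool coordinates, whose origin is the TCP and whose axes are the flange's). Camera axes: x right, y down, z forward; pixel columns grow to the right and rows downward; lengths in m; the calibration is good to about 2 mm. A picture is of the moment at which its call begins: read the wrist's pose just before it. There is no depth.
- bot.job_done(): hands the job in; it is judged then, once.
Trained networks look in a picture, given as the dict that the camera call returned (one of the last four; its "shot" number tells which), for a name from the list of things; names that differ only in an ending like _2 or _b are one class to them, and where a whole thing is asked for, a point or a joint stands for the part that bears it (a point fixed in the world has none). Each returns a list of dicts, best first, with "p" (0 to 1); they miss things now and then, are a little off and sometimes report something else, mostly with a low value. They report only what shows in the picture. A call takes as long as a camera call. They do not tell look-alikes from the thing itself.
- bot.boxes_of(picture, query): "rect" ([left, top, right, bottom] in pixels, round what is visible of it).
- bot.landmark_of(picture, query): "xy" ([column, row] in pixels: a listed point, or the origin of a listed thing).
The state is a dict: "t": time; "qpos": joint angles; "qd": joint speeds; "joint_efforts": joint torques, N m; "tcp_pos": TCP position; "ee_rot": TCP orientation; "contact_force": force on the tool from outside, world axes, zero at the start; "wrist_torque": the same for the moment, N m; "grip_width": finger opening in m; "grasp_force": force on a finger pad.
Only numpy, scipy, OpenCV 4.12 (cv2) and the standard library are available. Lean on these libraries where they do the work, as an engineer would, in place of code of your own. Each camera call takes 0.05 s, during which the arm holds its last target. There are 200 camera calls.

TASK

Pick up the closed square jar by its lid and seat it fully in the square recess of the wooden holder, lid still screwed on, so that the jar cannot turn. Then unscrew the lid (anticlockwise seen from above) until its threads let go, and lift it off. Finish still holding the lid in the gripper, level and a few centimetres above the open mouth of the jar, without dropping it or putting it down; the jar stays seated, and the mug, pepper pot and jar candle stay where they are.

Things in the scene. Friction and masses are not known exactly. Their poses are not given: they have to be found in the camera images.
- jar: Square stoneware jar, loose, about 0.3 kg. Body 60 x 60 mm in plan, 65 mm tall, then a round neck 46 mm across with thread ramps and a black rubber seal. Origin at the centre of its underside, z up, x and y square to its flat sides. With its lid on it is about 97 mm tall; it may be lifted by the lid.
- jar_mouth (a point): Centre of the rim of the jar's neck, 87.5 mm above the jar's underside (inside the lid while this is on). The rubber seal stands up to 8 mm above it once the lid is off.
- lid: Round metal screw lid with ribbed side, 60 mm across, 22 mm tall, 0.05 kg. Origin at the centre of its lower edge, z up. On the closed jar the lower edge is about 74.5 mm above the jar's underside, 10 mm above the square shoulder. It is tight: up to about 0.5 N m to turn. Anticlockwise (from above) loosens; it rises about 2 mm on its threads.
- lid_center (a point): Centre of the same lid, 11 mm above its lower edge: grip it round here from above. Relative to the jar it is free after an anticlockwise turn of 0.65 to 0.9 rad, depending on how tightly it was closed, and meets a stop at about 1.4 to 1.7 rad; between those it lifts straight off. A little clockwise there is a stop.
- holder: Wooden jar holder fixed on the worktop, 116 x 116 x 36 mm, with a square recess 63.5 x 63.5 mm in the middle of its top, 28 mm deep with 3 mm chamfered edges. Origin at the centre of its underside, on the worktop; the floor of the recess is 8 mm above it. x and y square to the recess. The jar fits in any of the four quarter turns.
- mug: Spotted mug with a handle, 92 x 127 x 93 mm; origin at the centre of its underside. Leave it alone.
- pepper: Glass pepper pot with a grey cap, 44 mm across, 90 mm tall; origin at the centre of its underside. Leave it alone.
- candle: Round glass jar candle without a lid, 88 mm across, 101 mm tall; origin at the centre of its underside. Leave it alone.
Mind the look-alikes: they are no part of the job. Several things have the shape of the lid; the one meant has the colours described above.

How it is judged:
By the outcome, as a careful person would: the job done as asked, in the order asked, and still so for the second after the job is handed in, while the arm keeps its last pose, push and grip.
It also fails if it takes over 48 s, if anything falls off the work surface, if the arm or the gripper's body presses on something with over 40 N, if the wrist force passes 120 N, or if a joint passes its speed limit or range.

## Working session

There is one attempt and no reset: what is moved stays moved. The work goes in short steps, Python scripts to look and compute and a tool call to move; the robot and the scene stay as the last step left them, time stands still between calls to the robot, and variables do not carry over. Pictures are saved under pics/ and viewed, at most 13 in all, crops included, and the job is handed in when it is done.

Besides the shell and the picture viewer there is one more tool, called after "Emit:" as name(argument=value, ...), one argument or row to a line, values as JSON. drive_tool: Moves the arm, as the interface text tells. Its arguments: {"type":"object","properties":{"moves":{"type":"array","items":{"type":"array","items":{"type":"array","items":{"type":"number"}}}},"newtons":{"type":"number"}},"required":["moves"]}

```bash
mkdir -p pics; cat > h.py <<'E'
import numpy as np, cv2
from scipy.spatial.transform import Rotation as Ro
from workcell import bot
def ray(c,uv,s=None):
    f=200/np.tan(np.radians(c["fov_y"]/2))
    d=np.array([(uv[0]-c["cx"])/f,(uv[1]-c["cy"])/f]); u=d.copy()
    for _ in range(30): u=d/(1+c["k1"]*(u@u))
    v=np.array([u[0],u[1],1.])
    if "R" in c and c["R"] is not None:
        R=np.array(c["R"]);return -R.T@np.array(c["t"]),R.T@v
    H=np.array(c["hand_eye"]);Rt=Ro.from_rotvec(s["ee_rot"]).as_matrix()
    return np.array(s["tcp_pos"])+Rt@H[:3,3],Rt@H[:3,:3]@v
def atz(c,uv,z,s=None):
    o,d=ray(c,uv,s);return o+d*(z-o[2])/d[2]
def tri(*rs):
    A=0;b=0
    for o,d in rs:
        d=d/np.linalg.norm(d);P=np.eye(3)-np.outer(d,d);A=A+P;b=b+P@o
    return np.linalg.solve(A,b)
def save(c,n): cv2.imwrite("pics/"+n,c["image"][:,:,::-1])
E
python3 - <<'E'
from h import *
np.set_printoptions(precision=3,suppress=True)
s=bot.sense();print({k:np.round(v,3) for k,v in s.items()})
ims=[]
for n in("top","scene","wrist"):
    c=bot.capture(n);ims.append(c["image"])
    print(n,[k for k in c if k!="image"])
    for q in("jar","lid","lid_center","holder","mug","pepper","candle"):
        l=bot.landmark_of(c,q)
        print(q,[(np.round(r["xy"],1),round(r["p"],2),atz(c,r["xy"],{"lid":.0745,"lid_center":.0855}.get(q,0),s)[:2]) for r in l[:4]])
        if q in("lid","holder","jar"):print("  box",[(np.round(r["rect"]),round(r["p"],2)) for r in bot.boxes_of(c,q)[:4]])
cv2.imwrite("pics/a.png",cv2.resize(np.vstack(ims[:2])[:,:,::-1],(640,800)) [:, :])
cv2.imwrite("pics/top.png",ims[0][:,:,::-1]);cv2.imwrite("pics/scene.png",ims[1][:,:,::-1])
E
```

```text
{'t': np.float64(0.0), 'qpos': array([-1.445,  0.528,  1.434, -0.   ,  1.181, -0.178]), 'qd': array([-0.001, -0.002, -0.   , -0.   ,  0.   ,  0.   ]), 'joint_efforts': array([  0.   , -44.235, -17.803,  -0.   ,   0.008,  -0.   ]), 'tcp_pos': array([ 0.187, -0.595,  0.23 ]), 'ee_rot': array([-3.103, -0.477, -0.   ]), 'contact_force': array([ 0.697,  0.533, -0.111]), 'wrist_torque': array([ 0.039,  0.002, -0.027]), 'grasp_force': np.float64(0.0), 'grip_width': np.float64(0.086)}
top ['fov_y', 'cx', 'cy', 'k1', 'R', 't', 'shot']
jar [(array([327.3, 223.8]), 0.49, array([0.54 , 0.345]))]
  box [(array([312., 224., 339., 237.]), 0.68)]
lid [(array([325.5, 219. ]), 0.88, array([0.542, 0.351])), (array([364.8, 205.4]), 0.83, array([0.576, 0.257])), (array([279.5, 234. ]), 0.75, array([0.506, 0.46 ])), (array([328.7, 267.7]), 0.69, array([0.427, 0.343]))]
  box [(array([315., 257., 340., 281.]), 0.85), (array([269., 222., 291., 244.]), 0.84), (array([312., 206., 337., 232.]), 0.66), (array([357., 191., 378., 216.]), 0.64)]
lid_center [(array([324. , 213.9]), 0.73, array([0.553, 0.355])), (ar
[... 862 characters left out ...]
[294., 236., 322., 261.]), 0.66)]
lid_center [(array([311.4, 252.3]), 0.91, array([0.446, 0.513])), (array([332.2, 195.3]), 0.86, array([0.548, 0.347])), (array([345.7, 196.6]), 0.71, array([0.522, 0.329])), (array([373.5, 241.9]), 0.66, array([0.378, 0.407]))]
holder [(array([399.8, 214.4]), 0.88, array([0.448, 0.2  ]))]
  box [(array([370., 191., 436., 230.]), 0.92)]
mug [(array([294.4, 299.2]), 0.67, array([0.44 , 0.569]))]
pepper [(array([348. , 171.3]), 0.61, array([0.685, 0.133]))]
candle [(array([292.8, 203. ]), 0.75, array([0.683, 0.358]))]
wrist ['fov_y', 'cx', 'cy', 'k1', 'hand_eye', 'shot']
jar []
  box []
lid []
  box []
lid_center []
holder []
  box []
mug []
pepper []
candle []
```

View pics/top.png

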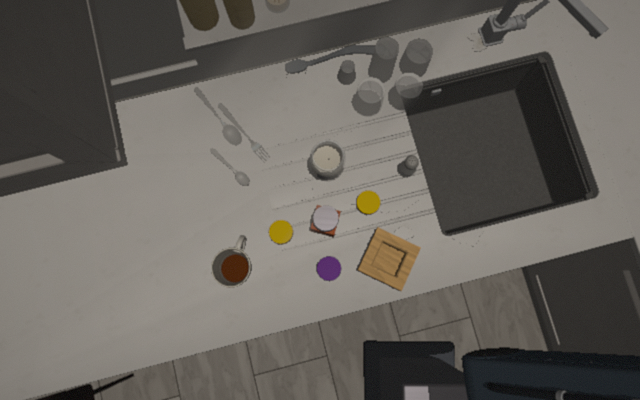

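View pics/scene.png

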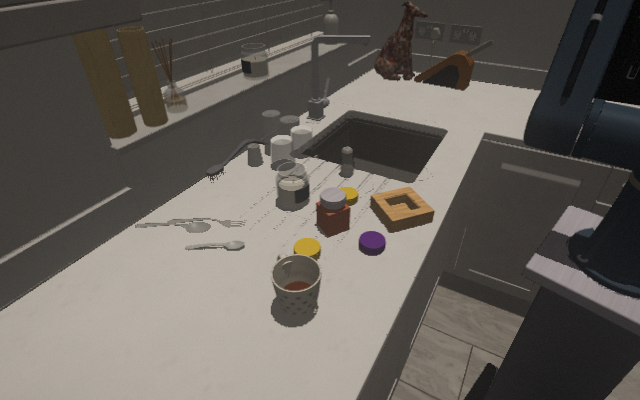

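The target is the brick-red jar with the grey lid, at about (325,218) in the top view. The yellow and purple lids are look-alikes. The holder is at (389,260). I'll move over for a close wrist view.

Emit:
drive_tool(
  moves=[
    [[0.0854,0.032,-0.019,-0.01,0],[0.0854,0.032,-0.019,-0.01,0],[0.0854,0.032,-0.019,-0.01,0],[0.0854,0.032,-0.019,-0.01,0],[0.0854,0.032,-0.019,-0.01,0],[0.0854,0.032,-0.019,-0.01,0],[0.0854,0.032,-0.019,-0.01,0],[0.0854,0.032,-0.019,-0.01,0],[0.0854,0.032,-0.019,-0.01,0],[0.0854,0.032,-0.019,-0.01,0]],
  ],
)

```text
t: 2.48
tcp_pos: [0.4367, -0.3173, 0.332]
ee_rot: [3.105, 0.477, 0.0]
contact_force: [0.7, -0.9, 0.4]
grip_width: 0.0854
grasp_force: 0.0
```

Emit:
drive_tool(
  moves=[
    [[0.0854,0.017,-0.0355,0,0],[0.0854,0.017,-0.0355,0,0],[0.0854,0.017,-0.0355,0,0],[0.0854,0.017,-0.0355,0,0],[0.0854,0.017,-0.0355,0,0],[0.0854,0.017,-0.0355,0,0],[0.0854,0.017,-0.0355,0,0],[0.0854,0.017,-0.0355,0,0],[0.0854,0.017,-0.0355,0,0],[0.0854,0.017,-0.0355,0,0]],
  ],
)

```text
t: 3.32
tcp_pos: [0.4913, 0.0727, 0.3316]
ee_rot: [3.105, 0.477, 0.001]
contact_force: [1.2, -1.4, 0.3]
grip_width: 0.0856
grasp_force: 0.0
```

```bash
python3 - <<'E'
from h import *
np.set_printoptions(precision=3,suppress=True)
s=bot.sense();print(s["t"],s["tcp_pos"],s["ee_rot"],s["qpos"])
c=bot.capture("wrist");print(np.array(c["hand_eye"]),c["fov_y"],c["k1"]);save(c,"w1.png")
print([atz(c,p,0,s)[:2] for p in((0,0),(639,0),(320,200),(0,399),(639,399))])
E
```

```text
3.3167 [0.491 0.073 0.332] [3.105 0.477 0.001] [-0.078  0.238  1.611 -0.     1.292  1.188]
[[ 0.001 -0.946 -0.324  0.083]
 [ 1.     0.001 -0.    -0.001]
 [ 0.001 -0.324  0.946 -0.142]
 [ 0.     0.     0.     1.   ]] 67.33655786845415 -0.037452156917051026
[array([0.568, 0.587]), array([ 0.844, -0.289]), array([0.417, 0.057]), array([-0.283,  0.631]), array([ 0.172, -0.803])]
```

Emit:
drive_tool(
  moves=[
    [[0.0854,0.0225,-0.031,0,0],[0.0854,0.0225,-0.031,0,0],[0.0854,0.0225,-0.031,0,0],[0.0854,0.0225,-0.031,0,0],[0.0854,0.0225,-0.031,0,0],[0.0854,0.0225,-0.031,0,0],[0.0854,0,0,0,0],[0.0854,0,0,0,0]],
  ],
)

```text
t: 4.03
tcp_pos: [0.5644, 0.2902, 0.3305]
ee_rot: [3.104, 0.482, -0.001]
contact_force: [-0.2, 0.3, 0.1]
grip_width: 0.0857
grasp_force: 0.0
```

```bash
python3 - <<'E'
from h import *
np.set_printoptions(precision=3,suppress=True)
s=bot.sense();print(s["t"],s["tcp_pos"],s["ee_rot"],s["qpos"])
c=bot.capture("wrist");save(c,"w2.png")
import pickle;pickle.dump((s,c),open("w2.pkl","wb"))
for q,z in(("jar",0),("lid",.0745),("lid_center",.0855),("holder",0),("candle",0),("pepper",0)):
    print(q,[(np.round(r["xy"],1),round(r["p"],2),atz(c,r["xy"],z,s)[:2]) for r in bot.landmark_of(c,q)[:4]],[(np.round(r["rect"]),round(r["p"],2)) for r in bot.boxes_of(c,q)[:3]])
E
```

```text
4.0333 [0.564 0.29  0.331] [ 3.104  0.482 -0.001] [ 0.299  0.452  1.281 -0.     1.409  1.562]
jar [(array([286. , 157.6]), 0.84, array([0.541, 0.347]))] [(array([264., 131., 305., 191.]), 0.61)]
lid [(array([275.9, 163.1]), 0.96, array([0.546, 0.353])), (array([271.7, 221.7]), 0.83, array([0.462, 0.337])), (array([353.1, 147.6]), 0.81, array([0.597, 0.261])), (array([214.2, 149. ]), 0.56, array([0.54 , 0.437]))] [(array([250., 206., 285., 246.]), 0.97), (array([188., 131., 229., 175.]), 0.97), (array([250., 142., 299., 192.]), 0.88)]
lid_center [(array([359.2, 143.7]), 0.96, array([0.606, 0.257])), (array([273.8, 166.5]), 0.9, array([0.544, 0.354])), (array([266. , 221.5]), 0.77, array([0.465, 0.344])), (array([208.8, 151.1]), 0.6, array([0.538, 0.439]))] [(array([252., 149., 298., 192.]), 0.85), (array([250., 202., 290., 246.]), 0.83), (array([339., 127., 378., 166.]), 0.69)]
holder [(array([356.9, 234.3]), 0.87, array([0.45 , 0.195]))] [(array([307., 189., 410., 284.]), 0.86)]
candle [(array([312.5,  58.1]), 0.84, array([0.693, 0.349]))] [(array([274.,  11., 350.,  93.]), 0.82)]
pepper [(array([440.7, 111. ]), 0.57, array([0.682, 0.142]))] [(array([429.,  97., 477., 127.]), 0.79)]
```

View pics/w2.png

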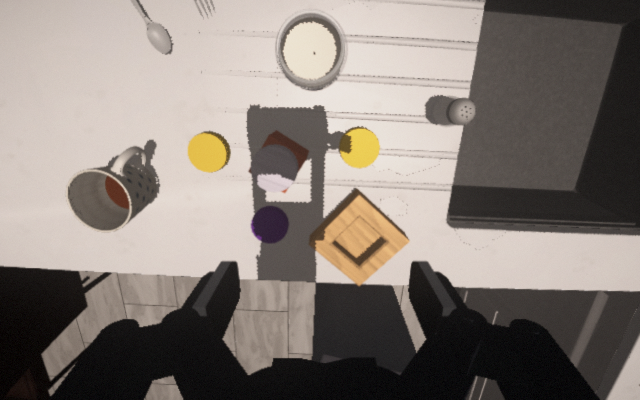

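The wrist view shows the jar at (278,165), partly in the gripper's shadow, and the holder at (358,237). I'll enlarge that area to get the corners for orientation.

```bash
python3 - <<'E'
from h import *
im=cv2.imread("pics/w2.png")[115:295,235:425]
im=cv2.convertScaleAbs(im,alpha=1.6,beta=25)
cv2.imwrite("pics/w2z.png",cv2.resize(im,None,fx=3.3,fy=3.3,interpolation=cv2.INTER_CUBIC))
E
```

```text
(no output)
```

View pics/w2z.png

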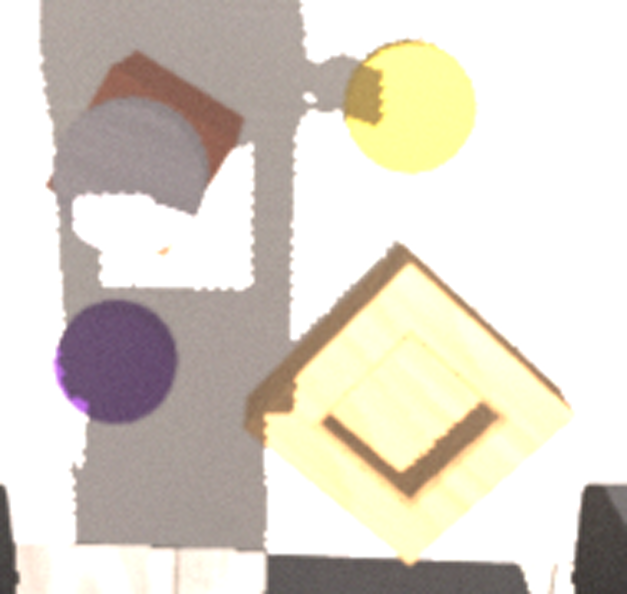

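```bash
python3 - <<'E'
from h import *
import pickle
np.set_printoptions(precision=4,suppress=True)
s,c=pickle.load(open("w2.pkl","rb"))
px=lambda x,y:(x/3.3+235,y/3.3+115)
T=[atz(c,px(*p),.036,s)[:2] for p in((407,258),(570,405),(410,563),(262,432))]
I=[atz(c,px(*p),.036,s)[:2] for p in((408,335),(500,413),(410,500),(322,418))]
for P in(T,I):
    P=np.array(P);e=np.roll(P,-1,0)-P
    print(P,P.mean(0),np.linalg.norm(e,axis=1),np.degrees(np.arctan2(e[:,1],e[:,0]))%90, (P[0]+P[2])/2,(P[1]+P[3])/2)
J=np.array([atz(c,px(*p),0,s)[:2] for p in((50,185),(138,52),(243,120),(195,213))]);e=np.diff(J,axis=0);print(J,np.linalg.norm(e,axis=1),np.degrees(np.arctan2(e[:,1],e[:,0]))%90)
# lid: use colour edge box centre of lid top at z .0965 
t=bot.capture("top");sc=bot.capture("scene")
for n in("lid_center","lid"):
  a=[r for r in bot.landmark_of(t,n) if abs(r["xy"][0]-325)<12 and abs(r["xy"][1]-216)<15]
  b=[r for r in bot.landmark_of(sc,n) if abs(r["xy"][0]-332)<8 and abs(r["xy"][1]-200)<12]
  w=[r for r in bot.landmark_of(c,n) if abs(r["xy"][0]-275)<10 and abs(r["xy"][1]-165)<15]
  rs=[ray(q,x[0]["xy"],s) for q,x in((t,a),(sc,b),(c,w)) if x]
  print(n,len(rs),tri(*rs))
E
```

```text
[[0.53   0.2252]
 [0.4837 0.1239]
 [0.3752 0.1676]
 [0.4242 0.2627]] [0.4533 0.1949] [0.1114 0.1169 0.107  0.1123] [65.4125 68.0893 62.734  70.5079] [0.4526 0.1964] [0.4539 0.1933]
[[0.4942 0.2118]
 [0.4693 0.155 ]
 [0.4103 0.1804]
 [0.4404 0.237 ]] [0.4536 0.196 ] [0.062  0.0642 0.0642 0.0594] [66.3399 66.7508 62.0185 64.899 ] [0.4523 0.1961] [0.4549 0.196 ]
[[0.5029 0.3964]
 [0.5774 0.3717]
 [0.5618 0.3157]
 [0.5108 0.325 ]] [0.0786 0.0582 0.0519] [71.6688 74.4094 79.6739]
lid_center 3 [0.5468 0.357  0.093 ]
lid 3 [0.5424 0.3491 0.0724]
```

Emit:
drive_tool(
  moves=[
    [[0.0854,0,-0.013,0.03,0],[0.0854,0,-0.013,0.03,0],[0.0854,0,-0.013,0.03,0],[0.0854,0,-0.013,0.03,0],[0.0854,-0.002,-0.013,0.03,0],[0.0854,0,0,0,0],[0.0854,0,0,0,0]],
  ],
)

```text
t: 5.67
tcp_pos: [0.5418, 0.35, 0.1798]
ee_rot: [3.103, 0.479, -0.006]
contact_force: [-0.0, 0.3, 0.7]
grip_width: 0.085
grasp_force: 0.0
```

```bash
python3 - <<'E'
from h import *
import pickle
np.set_printoptions(precision=4,suppress=True)
s=bot.sense();print(s["t"],s["tcp_pos"],s["ee_rot"])
c=bot.capture("wrist");save(c,"w3.png");pickle.dump((s,c),open("w3.pkl","wb"))
for q,z in(("lid",.0745),("lid_center",.0855),("jar",0)):
    print(q,[(np.round(r["xy"],1),round(r["p"],2),atz(c,r["xy"],z,s)[:2]) for r in bot.landmark_of(c,q)[:3]],[(np.round(r["rect"]),round(r["p"],2)) for r in bot.boxes_of(c,q)[:3]])
E
```

```text
5.6667 [0.5418 0.35   0.1798] [ 3.1034  0.479  -0.0064]
lid [(array([302. , 265.5]), 0.98, array([0.4728, 0.3507])), (array([323.6, 194.5]), 0.97, array([0.5459, 0.3525])), (array([429.4, 165.5]), 0.74, array([0.5972, 0.2755]))] [(array([185., 143., 246., 203.]), 0.9), (array([402., 136., 468., 196.]), 0.87), (array([286., 164., 357., 239.]), 0.78)]
lid_center [(array([320.7, 201.6]), 0.96, array([0.5426, 0.354 ])), (array([302.6, 265.9]), 0.92, array([0.4792, 0.3512])), (array([434.6, 162.3]), 0.8, array([0.6019, 0.277 ]))] [(array([405., 133., 468., 195.]), 0.9), (array([183., 139., 243., 202.]), 0.74), (array([282., 167., 358., 241.]), 0.72)]
jar [(array([324.2, 178.3]), 0.59, array([0.5413, 0.3504]))] [(array([279., 143., 366., 206.]), 0.64)]
```

View pics/w3.png

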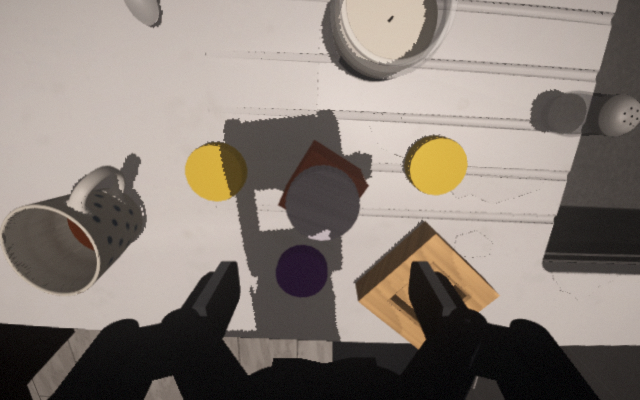

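Emit:
drive_tool(
  moves=[
    [[0.0854,0.0025,-0.001,0.028,0],[0.0854,0,0,0.028,0],[0.0854,0,0,0.026,0],[0.0854,0,0,0.02,0],[0.0854,0,0,0.015,0],[0.0854,0,0,0,0],[0.0854,0,0,0,0]],
  ],
)

```text
t: 6.6
tcp_pos: [0.5452, 0.3515, 0.0643]
ee_rot: [3.105, 0.476, -0.001]
contact_force: [-0.5, 0.2, -0.1]
grip_width: 0.0852
grasp_force: 0.0
```

Emit:
drive_tool(
  moves=[
    [[0.05,0,0,0,0],[0.05,0,0,0,0],[0.05,0,0,0,0],[0.05,0,0,0,0],[0.05,0,0,0,0],[0.05,0,0,0,0],[0.05,0,0,0,0],[0.05,0,0,0,0]],
  ],
  newtons=80,
)

```text
t: 7.27
tcp_pos: [0.5462, 0.3527, 0.0668]
ee_rot: [-3.104, -0.477, -0.006]
contact_force: [-1.2, 1.1, 6.3]
grip_width: 0.0585
grasp_force: 84.4
```

Emit:
drive_tool(
  moves=[
    [[0.05,0,0,-0.015,0],[0.05,0,0,-0.03,0],[0.05,0,0,-0.03,0],[0.05,0,0,-0.015,0],[0.05,0,0,0,0]],
  ],
)

```text
t: 7.68
tcp_pos: [0.5476, 0.3529, 0.1588]
ee_rot: [-3.103, -0.477, -0.014]
contact_force: [0.3, 0.9, -3.8]
grip_width: 0.0585
grasp_force: 87.3
```

```bash
python3 - <<'E'
from h import *
import pickle
np.set_printoptions(precision=4,suppress=True)
s=bot.sense();print(s["t"],s["tcp_pos"],s["ee_rot"],s["grip_width"],s["contact_force"],s["wrist_torque"],s["qpos"])
c=bot.capture("wrist");save(c,"w4.png");pickle.dump((s,c),open("w4.pkl","wb"))
for q,z in(("jar",s["tcp_pos"][2]-.0643),("holder",0)):
    print(q,[(np.round(r["xy"],1),round(r["p"],2),atz(c,r["xy"],z,s)[:2]) for r in bot.landmark_of(c,q)[:3]])
im=cv2.imread("pics/w4.png")[80:320,220:520]
cv2.imwrite("pics/w4z.png",cv2.resize(cv2.convertScaleAbs(im,alpha=1.5,beta=15),None,fx=2.5,fy=2.5,interpolation=cv2.INTER_CUBIC))
E
```

```text
7.6833 [0.5476 0.3529 0.1588] [-3.1031 -0.477  -0.0136] 0.05854519850797457 [ 0.2953  0.928  -3.7647] [ 0.0635 -0.0383 -0.0097] [ 0.4014  0.6419  1.4352 -0.0002  1.0557  1.6672]
jar [(array([325.7, 224. ]), 0.94, array([0.5434, 0.3512])), (array([326.3, 289.7]), 0.63, array([0.4888, 0.3334]))]
holder [(array([427.3, 296.4]), 0.77, array([0.4536, 0.195 ]))]
```

View pics/w4z.png

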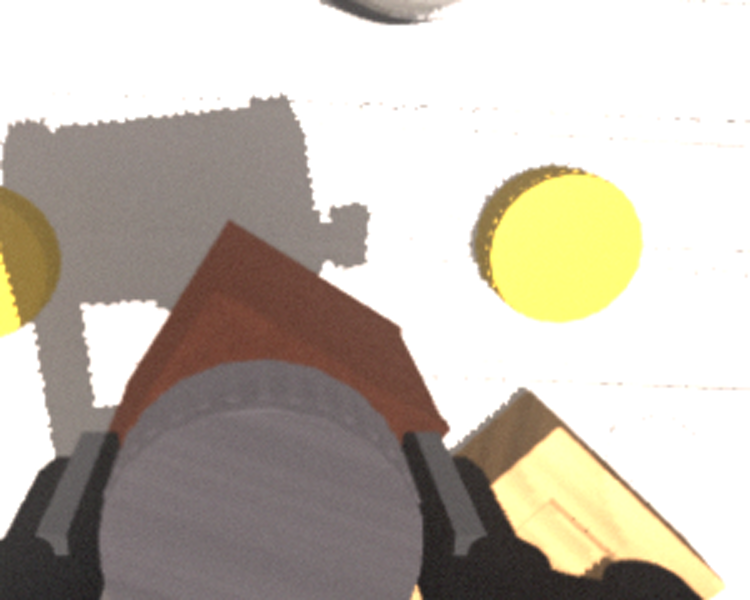

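```bash
python3 - <<'E'
from h import *
import pickle
np.set_printoptions(precision=4,suppress=True)
s,c=pickle.load(open("w4.pkl","rb"))
px=lambda x,y:(x/2.5+220,y/2.5+80)
R=Ro.from_rotvec(s["ee_rot"]).as_matrix();print(R)
for z,p,q in((.092,(230,220),(400,328)),(.157,(208,291),(447,430))):
    a=atz(c,px(*p),z,s);b=atz(c,px(*q),z,s);d=(b-a)[:2];n=np.array([d[1],-d[0]])/np.linalg.norm(d);n=-n if n[0]>0 else n
    print(a,b,np.linalg.norm(d),np.degrees(np.arctan2(d[1],d[0]))%90,(a+b)[:2]/2+.03*n)
# holder edges right upper: top face corner and right corner at z .036
a=atz(c,px(558,428),.036,s);b=atz(c,px(722,583),.036,s);d=(b-a)[:2];print(a,b,np.linalg.norm(d),np.degrees(np.arctan2(d[1],d[0]))%90)
# top/scene holder check
t=bot.capture("top");f=cv2.resize(t["image"][220:305,350:430],None,fx=7,fy=7,interpolation=cv2.INTER_CUBIC);cv2.imwrite("pics/hz.png",f[:,:,::-1])
E
```

```text
[[ 0.9538  0.3003  0.0082]
 [ 0.3003 -0.9538  0.0034]
 [ 0.0089 -0.0007 -1.    ]]
[0.5804 0.3732 0.092 ] [0.5644 0.3155 0.092 ] 0.05989564509835073 74.51015914050207 [0.5435 0.3524]
[0.579  0.3748 0.157 ] [0.5644 0.3168 0.157 ] 0.059787445095503405 75.84814268221717 [0.5426 0.3531]
[0.5276 0.2235 0.036 ] [0.4801 0.1218 0.036 ] 0.11222195573721216 64.94390410191532
```

View pics/hz.png

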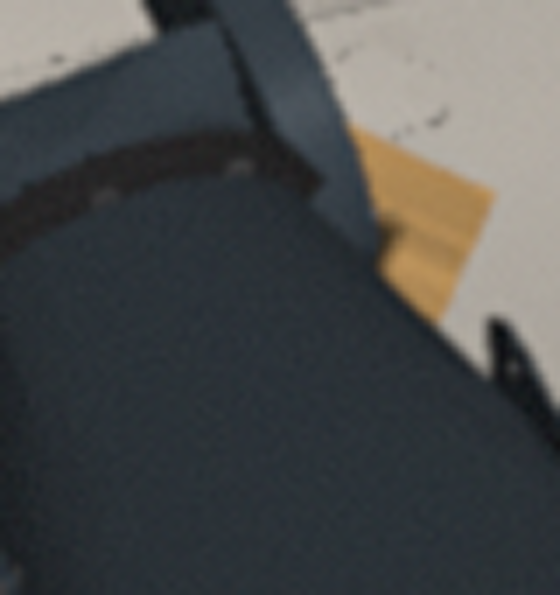

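Emit:
drive_tool(
  moves=[
    [[0.05,-0.03,0.002,0,0],[0.05,-0.039,0.003,0,0],[0.05,-0.039,0.003,0,0],[0.05,-0.039,0.002,0,0],[0.05,-0.03,0.002,0,0],[0.05,-0.02,0,0,0],[0.05,0,0,0,0],[0.05,0,0,0,0]],
  ],
)

```text
t: 8.55
tcp_pos: [0.3587, 0.2805, 0.1533]
ee_rot: [3.104, 0.477, -0.005]
contact_force: [-0.5, 1.0, -3.5]
grip_width: 0.0586
grasp_force: 87.3
```

```bash
python3 - <<'E'
from h import *
import pickle
np.set_printoptions(precision=4,suppress=True)
s=bot.sense();print(s["t"],s["tcp_pos"],s["ee_rot"],s["grip_width"],s["contact_force"],s["qpos"])
c=bot.capture("wrist");save(c,"w5.png");pickle.dump((s,c),open("w5.pkl","wb"))
print([(np.round(r["xy"],1),round(r["p"],2),atz(c,r["xy"],0,s)[:2]) for r in bot.landmark_of(c,"holder")[:3]],bot.boxes_of(c,"holder")[:1])
im=cv2.imread("pics/w5.png")[40:270,310:580]
cv2.imwrite("pics/w5z.png",cv2.resize(im,None,fx=2.5,fy=2.5,interpolation=cv2.INTER_CUBIC))
E
```

```text
8.55 [0.3587 0.2805 0.1533] [ 3.1041  0.4775 -0.0054] 0.058633133245328 [-0.5037  1.0165 -3.5164] [ 0.4175  0.4331  1.9243 -0.      0.7877  1.683 ]
[(array([436.9, 123.5]), 0.77, array([0.4494, 0.1962]))] [{'rect': [354.9, 16.4, 548.0, 214.6], 'p': 0.9}]
```

View pics/w5z.png

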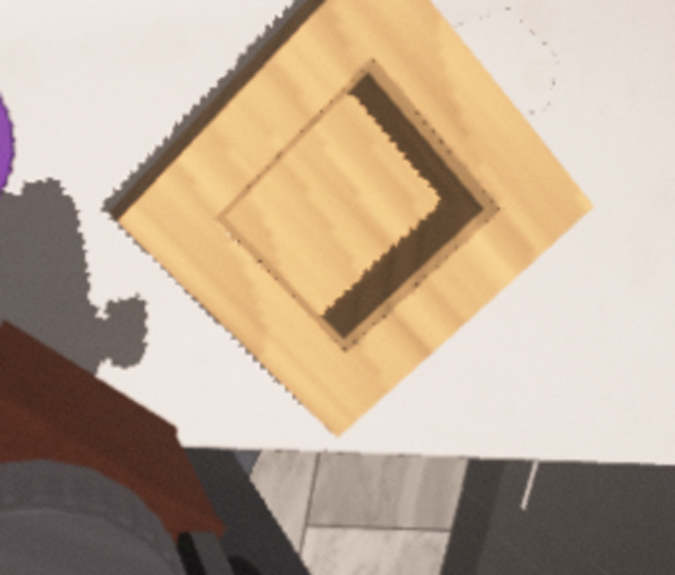

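```bash
python3 - <<'E'
from h import *
import pickle
np.set_printoptions(precision=4,suppress=True)
s,c=pickle.load(open("w5.pkl","rb"))
px=lambda x,y:(x/2.5+310,y/2.5+40)
P=np.array([atz(c,px(*p),.036,s)[:2] for p in((373,60),(500,209),(345,350),(218,215))]);e=np.roll(P,-1,0)-P
print(P.mean(0),np.linalg.norm(e,axis=1),np.degrees(np.arctan2(e[:,1],e[:,0]))%90,(P[0]+P[2])/2,(P[1]+P[3])/2)
Q=np.array([atz(c,px(*p),.036,s)[:2] for p in((117,220),(338,436),(592,206))]);e=np.diff(Q,axis=0);print((Q[0]+Q[2])/2,np.linalg.norm(e,axis=1),np.degrees(np.arctan2(e[:,1],e[:,0]))%90)
R=Ro.from_rotvec(s["ee_rot"]).as_matrix();print(R)
z=s["tcp_pos"][2]-.0668
J=np.array([atz(c,px(*p),z,s)[:2] for p in((5,322),(176,430))]);d=J[1]-J[0];print(J,np.degrees(np.arctan2(d[1],d[0]))%90)
print("jar right corner",J[1], "shoulder",atz(c,px(222,531),z+.065,s)[:2])
E
```

```text
[0.4514 0.1955] [0.0682 0.0686 0.0682 0.0673] [65.0807 64.0731 64.0222 64.0822] [0.4511 0.1956] [0.4517 0.1953]
[0.4513 0.1961] [0.1159 0.1146] [65.0084 64.9083]
[[ 0.9538  0.3005 -0.0032]
 [ 0.3005 -0.9538 -0.0014]
 [-0.0035  0.0004 -1.    ]]
[[0.3903 0.3003]
 [0.3743 0.2422]] 74.56445855860575
jar right corner [0.3743 0.2422] shoulder [0.3753 0.2443]
```

Emit:
drive_tool(
  moves=[
    [[0.05,0,0,0,0.089],[0.05,0,0,0,0.089],[0.05,0.0214,0.0243,0,0],[0.05,0.0214,0.0243,0,0],[0.05,0.0214,0.0243,0,0],[0.05,0.0214,0.0243,0,0],[0.05,0,0,0.02,0],[0.05,0,0,0.01,0],[0.05,0,0,0,0]],
  ],
)

```text
t: 9.45
tcp_pos: [0.4581, 0.1946, 0.122]
ee_rot: [3.135, 0.196, -0.007]
contact_force: [-1.3, -0.0, -3.8]
grip_width: 0.0583
grasp_force: 87.5
```

```bash
python3 - <<'E'
from h import *
import pickle
np.set_printoptions(precision=4,suppress=True)
s=bot.sense();print(s["t"],s["tcp_pos"],s["ee_rot"],s["contact_force"])
R=Ro.from_rotvec(s["ee_rot"]).as_matrix();print(R, np.arctan2(R[1,0],R[0,0]))
d=np.array([.4561,.1949,0])-s["tcp_pos"];print("tool delta",R.T@d)
c=bot.capture("wrist");save(c,"w6.png");pickle.dump((s,c),open("w6.pkl","wb"))
im=cv2.imread("pics/w6.png")[80:340,190:450]
cv2.imwrite("pics/w6z.png",cv2.resize(im,None,fx=2.3,fy=2.3,interpolation=cv2.INTER_CUBIC))
E
```

```text
9.45 [0.4581 0.1946 0.122 ] [ 3.135   0.1957 -0.0067] [-1.2641 -0.0023 -3.764 ]
[[ 0.9922  0.1244 -0.0042]
 [ 0.1244 -0.9922 -0.0007]
 [-0.0043  0.0002 -1.    ]] 0.12471251680940779
tool delta [-0.0014 -0.0005  0.1221]
```

View pics/w6z.png

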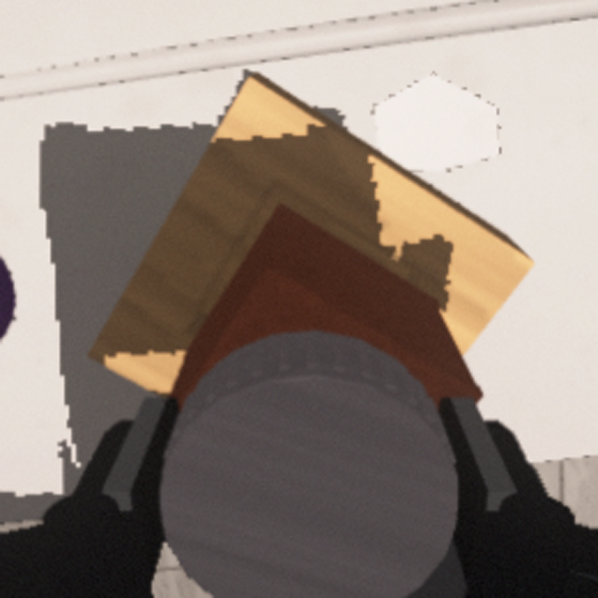

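```bash
python3 - <<'E'
from h import *
import pickle
np.set_printoptions(precision=4,suppress=True)
s,c=pickle.load(open("w6.pkl","rb"))
R=Ro.from_rotvec(s["ee_rot"]).as_matrix()
px=lambda x,y:(x/2.3+190,y/2.3+80)
def sq(p,q,z,h,n=""):
    a=atz(c,px(*p),z,s)[:2];b=atz(c,px(*q),z,s)[:2];d=b-a;L=np.linalg.norm(d);u=d/L;m=np.array([u[1],-u[0]]);m=-m if m[0]>0 else m
    print(n,L,np.degrees(np.arctan2(d[1],d[0]))%90,"ctr",(a+b)/2+h*m);return (a+b)/2+h*m
z=.122-.0668
j=sq((283,203),(437,297),z,.03,"jar")
h=sq((250,76),(531,261),.036,.058,"holder")
print("delta tool",R.T@np.r_[h-j,0])
E
```

```text
jar 0.05825992396947787 65.14651289411191 ctr [0.4535 0.1938]
holder 0.11398696594219877 64.46891216563228 ctr [0.4513 0.1964]
delta tool [-0.0019 -0.0029  0.    ]
```

Emit:
drive_tool(
  moves=[
    [[0.05,-0.0017,-0.0015,0,0.006],[0.05,0,0,0.008,0],[0.05,0,0,0.006,0],[0.05,0,0,0.005,0],[0.05,0,0,0.004,0],[0.05,0,0,0.002,0],[0.05,0,0,0,0]],
  ],
)

```text
t: 10.08
tcp_pos: [0.4557, 0.197, 0.0988]
ee_rot: [3.136, 0.19, -0.002]
contact_force: [0.2, -0.2, -3.2]
grip_width: 0.0588
grasp_force: 87.6
```

Emit:
drive_tool(
  moves=[
    [[0.05,0,0,0.003,0],[0.05,0,0,0.003,0],[0.05,0,0,0.003,0],[0.05,0,0,0,0]],
  ],
)

```text
t: 10.42
tcp_pos: [0.4558, 0.1968, 0.0898]
ee_rot: [3.136, 0.19, -0.001]
contact_force: [-0.0, 0.2, -4.4]
grip_width: 0.0584
grasp_force: 87.5
```

Emit:
drive_tool(
  moves=[
    [[0.05,0,0,0.004,0],[0.05,0,0,0.004,0],[0.05,0,0,0.004,0],[0.05,0,0,0.002,0],[0.05,0,0,0.002,0],[0.05,0,0,0.001,0],[0.05,0,0,0,0]],
  ],
)

```text
t: 11.0
tcp_pos: [0.4556, 0.1966, 0.0743]
ee_rot: [3.135, 0.19, -0.001]
contact_force: [-3.3, -1.3, 11.4]
grip_width: 0.0585
grasp_force: 89.0
```

Emit:
drive_tool(
  moves=[
    [[0.05,0,0,0,0],[0.05,0,0,0,0],[0.05,0,-0.0002,0,-0.06],[0.05,0,-0.0004,-0.0003,-0.12],[0.05,0,-0.0004,-0.0003,-0.12],[0.05,0,-0.0004,-0.0003,-0.12],[0.05,0,0,0,0]],
  ],
  newtons=115,
)

```text
t: 11.58
tcp_pos: [0.4558, 0.1983, 0.0757]
ee_rot: [3.025, 0.846, 0.002]
contact_force: [-2.0, -0.2, 9.2]
grip_width: 0.0581
grasp_force: 120.5
```

```bash
python3 - <<'E'
from h import *
np.set_printoptions(precision=3,suppress=True)
s=bot.sense();R=Ro.from_rotvec(s["ee_rot"]).as_matrix();print(s["t"],s["tcp_pos"],np.arctan2(R[1,0],R[0,0]),R[2],s["contact_force"],s["wrist_torque"],s["grip_width"],s["qpos"])
E
```

```text
11.5833 [0.456 0.198 0.076] 0.5453788007172995 [ 0.001  0.001 -1.   ] [-1.969 -0.246  9.19 ] [-0.117  0.41   0.096] 0.05812649220511557 [ 0.185  0.616  1.88  -0.     0.644  1.211]
```

Emit:
drive_tool(
  moves=[
    [[0.05,0,-0.0004,-0.0003,-0.12],[0.05,0,-0.0004,-0.0003,-0.12],[0.05,0,-0.0004,-0.0003,-0.12],[0.05,0,-0.0004,-0.0003,-0.12],[0.05,0,-0.0004,-0.0003,-0.12],[0.05,0,-0.0004,-0.0003,-0.11],[0.05,0,0,0,0]],
  ],
)

```text
t: 12.17
tcp_pos: [0.4541, 0.1998, 0.0773]
ee_rot: [2.542, 1.844, 0.001]
contact_force: [-1.2, -1.4, 7.5]
grip_width: 0.0581
grasp_force: 120.9
```

```bash
python3 - <<'E'
from h import *
import pickle
np.set_printoptions(precision=3,suppress=True)
s=bot.sense();R=Ro.from_rotvec(s["ee_rot"]).as_matrix();print(s["t"],s["tcp_pos"],np.arctan2(R[1,0],R[0,0]),R[2],s["contact_force"],s["wrist_torque"],s["grip_width"],s["qpos"])
c=bot.capture("wrist");save(c,"w7.png");pickle.dump((s,c),open("w7.pkl","wb"))
im=cv2.imread("pics/w7.png")[80:340,190:450]
cv2.imwrite("pics/w7z.png",cv2.resize(im,None,fx=2.3,fy=2.3,interpolation=cv2.INTER_CUBIC))
E
```

```text
12.1667 [0.454 0.2   0.077] 1.255070533380377 [ 0.     0.001 -1.   ] [-1.157 -1.375  7.465] [-0.222  0.35   0.083] 0.05807328201592174 [ 0.189  0.613  1.882 -0.     0.646  0.505]
```

View pics/w7z.png

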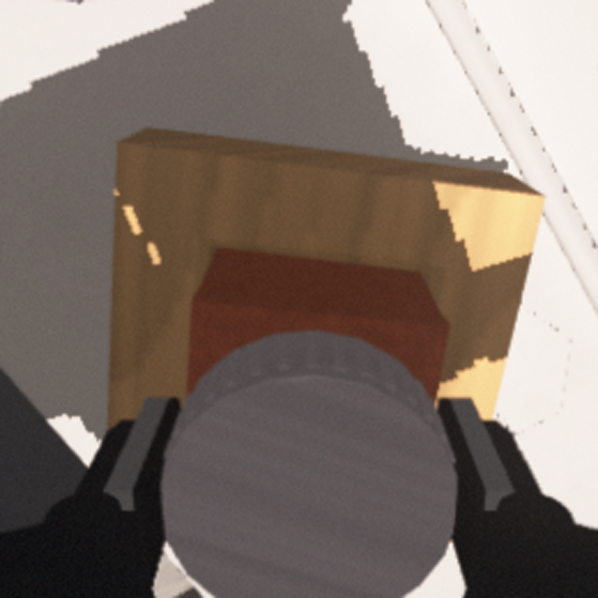

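The jar sits square in the recess and the lid has turned 1.13 rad, so I'll lift slowly.

Emit:
drive_tool(
  moves=[
    [[0.05,0,0,-0.001,0],[0.05,0,0,-0.001,0],[0.05,0,0,-0.002,0],[0.05,0,0,-0.003,0],[0.05,0,0,0,0]],
  ],
)

```text
t: 12.63
tcp_pos: [0.4545, 0.2, 0.0835]
ee_rot: [2.547, 1.839, 0.002]
contact_force: [-0.0, -0.0, -0.1]
grip_width: 0.0581
grasp_force: 122.5
```

```bash
python3 - <<'E'
from h import *
np.set_printoptions(precision=3,suppress=True)
s=bot.sense();print(s["t"],s["tcp_pos"],s["contact_force"],s["wrist_torque"])
c=bot.capture("wrist");save(c,"w8.png")
a=cv2.imread("pics/w7.png");b=cv2.imread("pics/w8.png")
print("jar",[r["xy"] for r in bot.landmark_of(c,"jar")[:1]])
E
```

```text
12.6333 [0.454 0.2   0.084] [-0.047 -0.048 -0.106] [-0.013  0.067  0.015]
jar [[326.7, 217.4]]
```

Emit:
drive_tool(
  moves=[
    [[0.05,0,0,-0.005,0],[0.05,0,0,-0.01,0],[0.05,0,0,-0.012,0],[0.05,0,0,-0.012,0],[0.05,0,0,-0.006,0],[0.05,0,0,0,0],[0.05,0,0,0,0],[0.05,0,0,0,0]],
  ],
)

```text
t: 13.4
tcp_pos: [0.4536, 0.1998, 0.1278]
ee_rot: [-2.547, -1.839, 0.001]
contact_force: [-0.8, -1.3, -0.2]
grip_width: 0.0579
grasp_force: 122.5
```

```bash
python3 - <<'E'
from h import *
np.set_printoptions(precision=3,suppress=True)
s=bot.sense();print(s["t"],s["tcp_pos"],s["ee_rot"],s["contact_force"],s["grip_width"],s["grasp_force"])
c=bot.capture("wrist");d=bot.capture("scene")
w=cv2.resize(c["image"][80:380,150:510],None,fx=1.1,fy=1.1)
e=cv2.resize(d["image"][120:270,280:460],(396,330),interpolation=cv2.INTER_CUBIC)
cv2.imwrite("pics/fin.png",np.hstack([w,e])[:,:,::-1])
E
```

```text
13.4 [0.454 0.2   0.128] [-2.547 -1.839  0.001] [-0.798 -1.292 -0.151] 0.05786899772613302 122.50766783952713
```

View pics/fin.png

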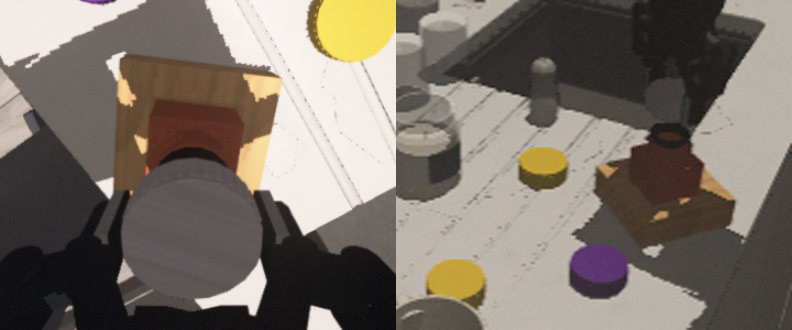

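The jar is open and seated in the holder. The gripper holds the lid level about 4 cm above the mouth, and the mug, pepper pot and candle haven't moved.

```bash
python3 -c "
from workcell import bot
print(bot.job_done())"
```

```text
the job is handed in; nothing more can be done
None
```

The job is handed in: the jar is seated in the holder with its lid unscrewed, and the gripper holds the lid level about 4 cm above the open mouth (13.4 s used); no verdict came back.

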